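Draw the jar tray out of the low bay with the pull hook

TASK

Take the pull hook by its upright handle, reach under the bay's cover, drop the hook's tip over the front wall of the pink tray and drag the tray gently forward until it stands squarely and snugly against the stop bar, and hold a steady pull of about 7 N there for half a second to seat it, never slamming it, pulling or pressing on it with more than about 10 N, or tipping it up off the deck. Pull the tray only with the hook, keep the jars in it upright, and touch nothing else that stands about. Then unhook and stand the hook back on its foot on the worktop, to the right of the bay.

Things in the scene. Friction and masses are not known exactly. Their poses are not given: they have to be found in the camera images.
- bay: Low white bay, fixed. Origin: middle of its mouth at worktop height; x into the bay, y left, z up. Deck 12 mm thick, 238 mm wide, x = -110 (open apron) to +225 mm. Cover board over x = 0 to 225 mm, underside z = 150, top 162 mm, on four corner posts 18 x 12 mm (back closed). Side rails 12 mm wide on the deck, tops z = 28 mm; 214 mm clear between them.
- stop_bar: Rigid stop across the apron: strip 12 (x) x 210 (y) x 8 mm, its middle at x = -10 mm, carrying two pads at y = +-70 mm (tops 34 mm high). Origin on the deck, 12 mm over the worktop; axes as the bay's; set elsewhere each time. The tray meets both pads when its origin is 70 mm behind (+x of) the bar's, give or take up to 8 mm: screws set the pads, that is not measured and must be felt.
- tray: Pink perforated open tray on the deck, holding two jars; 138 (x) x 194 (y) x 64 mm, under 1 kg loaded; slides with dry friction of a few newtons, not known beforehand. Origin: centre of its underside; x to its rear, y left. Front wall from x = -64 to -58 mm, its top edge 61 mm over the origin; floor 3 mm thick.
- jar_left: Jar, 53 mm wide, 62 mm high, white with a red lid, in the front left of the tray; origin at the centre of its underside, z up. The two front jars stand with their centres about 57 mm left and right of the tray's middle, so that a lane about 55 mm wide is free between them behind the front wall.
- jar_right: Jar, 53 mm wide, 62 mm high, brown with a blue lid, in the front right of the tray; origin at the centre of its underside.
- hook: Pull hook standing on its foot, 0.25 kg. Origin: centre of the foot's underside; x along the shank, z up. Foot 70 (x) x 56 x 10 mm; upright black handle 30 (x) x 24 (y) mm, top z = 85 mm; from it a steel shank, 10 mm round, runs level at z = 55 mm to x = 155 mm and bends straight down as a tip to z = 23 mm; inner face of the tip at x = 150 mm. Grip the handle across y, at shank height.
- hook_tip (a point): Lowest point of the hook's tip: x = 155 mm, y = 0, z = 23 mm in the hook's frame.
- cup: Plain steel cup, 64 mm wide, 75 mm high, on the worktop to the right; a bystander. Origin at the centre of its underside.
- beaker: Clear beaker, 73 mm wide, 91 mm high, on the worktop to the right; a bystander. Origin at the centre of its underside.
- dropper_bottle: Small brown dropper bottle, 33 mm wide, 102 mm high, on the worktop to the right; a bystander. Origin at the centre of its underside.

How it is judged:
By the outcome, as a careful person would: the job done as asked, in the order asked, and still so for the second after the job is handed in, with the robot touching nothing.
It also fails if it takes over 62 s, if anything falls off the work surface, if the arm or the gripper's body presses on something with over 40 N, if the wrist force passes 120 N, or if a joint passes its speed limit or range.

ROBOT

A 7-joint arm with a two-finger parallel gripper is mounted at the origin on a cart in front of the work surface, level with it; the furniture and walls round the work are solid. World frame = base frame: x ahead of the robot, y to its left, z up, the work surface at z = 0. Lengths are in m, angles in rad, forces in N, time in s.
With the tool pointing down it reaches from about 0.35 to 0.9 m from the base axis. Payload 8.1 kg.
Tool frame: the origin (TCP) lies on the centre line of the jaws, within the pads' length; the fingertips stand 19 mm ahead of it and the grasp point (between the pads) is the TCP (arm.tip_reach is the distance from the TCP to the fingertips, in m); z points along the fingers, y is the line along which they close (so a half turn about z gives the same grasp; the last joint's range is limited). The gripper opens to 92 mm and grips with 3 to 60 N. Pads are 19 mm wide; open, the fingers measure 130 mm over their backs; the gripper's body (75 mm by 190 mm) begins 47 mm behind the grasp point.
Start: joints at [1.036, 0.434, 0.025, 1.573, -0.012, 1.134, -0.075], TCP at [0.262, -0.568, 0.246] pointing down, gripper open.
Joint ranges: [-2.62, 2.62], [-0.44, 2.09], [-1.27, 1.32], [0.08, 2.57], [-1.32, 4.46], [0.12, 2], [-2.74, 2.74]. Speed limits (rad/s): [2.22, 2.22, 3.01, 3.01, 3.14, 3.14, 3.14].

INTERFACE

Orientations are given as a rotation vector (axis times angle).
In Python, from cell import arm gives the robot as it stands.
- The arm moves only by the tool arm_command, never from a script. Its argument "targets" is a list that holds one entry, the list of rows, each a list of 6 numbers: the shift along the tool's x, y, z in m, then the turn, a rotation vector about the tool's x, y, z in rad. A call has 1 to 10 rows; each row shifts and turns the commanded pose from where the row before left it, along the tool's axes as they then stand; what a row does not reach is not made up. A row lasts 1/8 s, in which the tool goes at most 62.5 mm and 10.7 degrees, less where a joint would pass 70% of its speed; a pose out of reach is approached as far as the arm can. A call with a gripper value outside its range is refused whole. "jaw" is the finger opening in m, from 0 to 0.0918, set as the call begins (left out, the last holds). The fingers move at their own pace and stop on an object; "newtons" is the grip in N (left out, the last holds). Time passes only in rows, so rows that do not move let the fingers close. It gives the time, the measured TCP pose, the force, the opening and the grip force at its end, in the units of the state.
- arm.observe(): the state, without advancing time (a new reading comes with each control period).
- arm.get_image(name): name is "side" or "top" or "wrist"; returns a dict with "pixels" (480x640x3 uint8, red, green, blue), "z_map" (480x640 float32, m along the optical axis (not along the pixel's ray), 0 where there is no reading), "fx", "fy", "cx", "cy" (pixels), "dist" ([k1, k2, p1, p2, k3] as OpenCV has them; the pictures are not rectified), "xyz" and "rotation" of the camera in the world; the wrist camera has in their place "T_tool_cam" (4x4, takes a point from camera to tool coordinates, whose origin is the TCP and whose axes are the flange's). Camera axes: x right, y down, z forward; pixel columns grow to the right and rows downward; lengths in m; the calibration is good to about 2 mm. A picture is of the moment at which its call begins: read the wrist's pose just before it.
- arm.sign_off(): hands the job in; it is judged then, once.
The state is a dict: "clock": time; "joints": joint angles; "dq": joint speeds; "joint_efforts": joint torques, N m; "position": TCP position; "ee_rot": TCP orientation; "force": force on the tool from outside, world axes, zero at the start; "ft_torque": the same for the moment, N m; "width": opening from 0.0 (shut) to 1.0 (fully open); "gripper_force": force on a finger pad.
Only numpy, scipy, OpenCV 4.12 (cv2) and the standard library are available. Lean on these libraries where they do the work, as an engineer would, in place of code of your own. Each camera call takes 0.05 s, during which the arm holds its last target. There are 200 camera calls.

## Working session

There is one attempt and no reset: what is moved stays moved. The work goes in short steps, Python scripts to look and compute and a tool call to move; the robot and the scene stay as the last step left them, time stands still between calls to the robot, and variables do not carry over. Pictures are saved under pics/ and viewed, at most 13 in all, crops included, and the job is handed in when it is done.

Besides the shell and the picture viewer there is one more tool, called after "Emit:" as a command line: name --argument value ..., lists and objects as JSON in quotes. arm_command: Moves the arm, as the interface text tells. Its arguments: {"type":"object","properties":{"targets":{"type":"array","items":{"type":"array","items":{"type":"array","items":{"type":"number"}}}},"jaw":{"type":"number"},"newtons":{"type":"number"}},"required":["targets"]}

```bash
mkdir -p pics; ls; cat > h.py <<'E'
import numpy as np, cv2
from cell import arm
from scipy.spatial.transform import Rotation as R
def cam(n):
    s=arm.observe(); im=arm.get_image(n)
    if 'xyz' in im:
        t=np.array(im['xyz']); r=np.array(im['rotation'])
        if r.shape!=(3,3): r=R.from_rotvec(r).as_matrix()
    else:
        T=np.array(im['T_tool_cam']); Rt=R.from_rotvec(s['ee_rot']).as_matrix()
        r=Rt@T[:3,:3]; t=Rt@T[:3,3]+np.array(s['position'])
    im['R']=r; im['t']=t
    im['K']=np.array([[im['fx'],0,im['cx']],[0,im['fy'],im['cy']],[0,0,1.]])
    return im
def save(im,f): cv2.imwrite('pics/'+f,im['pixels'][:,:,::-1])
def rays(im,uv):
    p=cv2.undistortPoints(np.array(uv,float).reshape(-1,1,2),im['K'],np.array(im['dist'],float)).reshape(-1,2)
    return np.c_[p,np.ones(len(p))]
def plane(im,uv,z):
    d=rays(im,uv)@im['R'].T
    return im['t']+d*((z-im['t'][2])/d[:,2])[:,None]
def cloud(im):
    v,u=np.mgrid[:480,:640]; d=rays(im,np.c_[u.ravel(),v.ravel()])
    P=(d*im['z_map'].reshape(-1,1))@im['R'].T+im['t']
    P[im['z_map'].ravel()==0]=np.nan
    return P.reshape(480,640,3)
E
python3 - <<'E'
from h import *
s=arm.observe(); print(s)
for n in ['top','side','wrist']:
    im=cam(n); save(im,n+'0.png'); print(n,im['t'],im['R'].round(3).tolist(),im['fx'],im['dist'])
    np.savez('pics/'+n+'0.npz',pix=im['pixels'],P=cloud(im))
E
```

```text
pics
{'clock': 0.0, 'joints': array([ 1.0363774 ,  0.43517798,  0.02498745,  1.57406014, -0.01160724,
        1.13400974, -0.07508569]), 'dq': array([ 6.27131546e-04, -7.60226642e-04, -8.53610788e-05,  9.30979882e-04,
        1.91006579e-04, -2.50880257e-04,  8.15854206e-04]), 'joint_efforts': array([-2.25000469e-03, -6.67863035e+01,  9.83824655e-01, -3.14453673e+01,
       -6.06317958e-02,  4.31804080e-02,  1.49003895e-04]), 'position': array([ 0.26132834, -0.56723041,  0.24498737]), 'ee_rot': array([-3.06726857e+00, -6.72623986e-01,  7.14756543e-04]), 'force': array([-0.88633112, -0.03981508,  0.21746269]), 'ft_torque': array([ 0.01558302, -0.03637551,  0.03042842]), 'gripper_force': 0.0, 'width': 0.9984558439176562}
top [0.06245426 0.21047975 0.81892875] [[-0.456, -0.681, 0.573], [-0.89, 0.354, -0.287], [-0.007, -0.64, -0.768]] 496.8507346031793 [-0.07629941  0.          0.          0.          0.        ]
side [0.6567751  1.0663805  0.66614001] [[-0.999, 0.026, -0.031], [0.04, 0.473, -0.88], [-0.008, -0.88, -0.474]] 555.1575242236395 [-0.11527222  0.          0.          0.          0.        ]
wrist [ 0.33256068 -0.53361436  0.38298916] [[0.418, -0.869, -0.264], [-0.908, -0.401, -0.12], [-0.002, 0.29, -0.957]] 409.9425623813694 [-0.06081791  0.          0.          0.          0.        ]
```

View pics/top0.png

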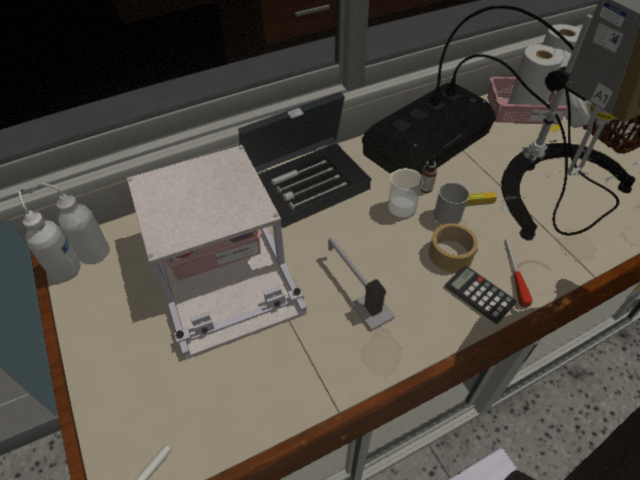

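View pics/side0.png

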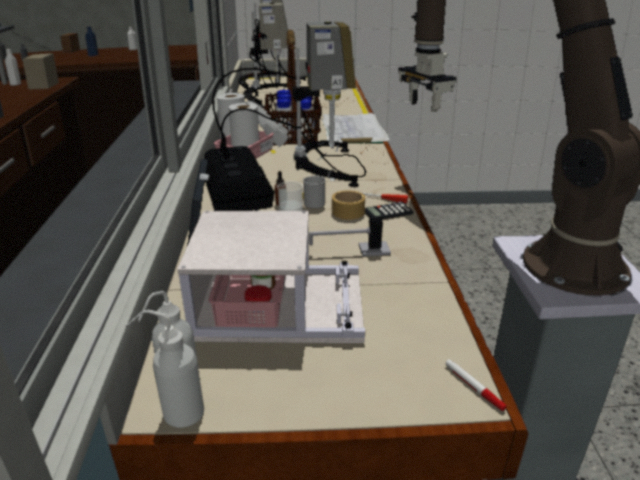

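View pics/wrist0.png

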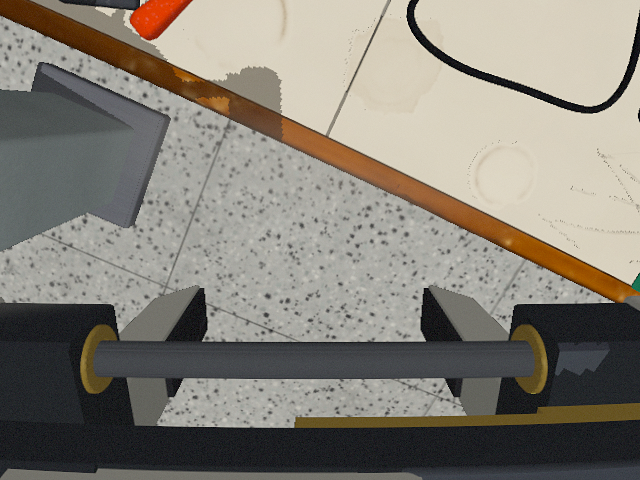

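The top view shows the bay cover with corners at about (128,180), (238,150), (281,213) and (151,259), and the stop bar from (200,327) to (280,297). The hook's handle is at (375,297) and its tip at (332,243). The side view shows the pink tray under the cover at (248,300). The wrist view shows only the floor and the bench edge.

```bash
python3 - <<'E'
from h import *
D={n:np.load(f'pics/{n}0.npz') for n in ('top','side')}
def rect(X):
    r=cv2.minAreaRect((X[:,:2]*1000).astype(np.float32)); return np.round(cv2.boxPoints(r)).tolist()
P=D['top']['P'];pix=D['top']['pix'].astype(int)
for n in D:
    p=D[n]['P']; z=p[...,2]
    m=(abs(z-.162)<.008)&(p[...,0]<1.0)&(p[...,0]>.4)&(p[...,1]>-.2)&(p[...,1]<.6)
    m=cv2.morphologyEx(m.astype(np.uint8),cv2.MORPH_OPEN,np.ones((5,5)))
    k,l,st,c=cv2.connectedComponentsWithStats(m); i=1+st[1:,4].argmax(); q=p[l==i]
    print(n,'cover',st[i],rect(q),np.median(q[:,2]))
# top-view manual rays
class A: pass
im=cam('top'); 
print('cover corners',plane(im,[(128,180),(240,150),(281,214),(151,259)],.162).round(3).tolist())
print('bar ends',plane(im,[(200,327),(280,297)],.025).round(3).tolist())
# hook
sub=np.s_[225:335,315:400]
q=P[sub]; c=pix[sub]
dark=(c.sum(2)<120)&(q[...,2]>.02)
print('handle n',dark.sum()); h=q[dark&(q[...,2]>.078)&(q[...,2]<.095)]; print('handle top',len(h),np.median(h,0) if len(h) else 0, rect(h) if len(h) else 0)
s=q[(q[...,2]>.045)&(q[...,2]<.068)&~dark]; print('shank',len(s),rect(s))
f=q[(q[...,2]>.006)&(q[...,2]<.016)]; print('foot',len(f),rect(f))
big=cv2.resize(im['pixels'][190:370,120:420],None,fx=2.66,fy=2.66,interpolation=cv2.INTER_CUBIC)
cv2.imwrite('pics/top_crop.png',big[:,:,::-1])
# pink
for n in D:
    p=D[n]['P'];c=cv2.cvtColor(D[n]['pix'],cv2.COLOR_RGB2HSV)
    m=((c[...,0]>165)|(c[...,0]<5))&(c[...,1]>50)&(p[...,0]<1.1)&(p[...,0]>.4)&(p[...,1]>-.1)&(p[...,1]<.6)&(p[...,2]<.14)&(p[...,2]>.01)
    q=p[m];print(n,'pink',len(q),np.percentile(q,[2,50,98],axis=0).round(3).tolist())
E
```

```text
top cover [  128   147   152   116 11172] [[626.0, 6.0], [856.0, -8.0], [870.0, 230.0], [640.0, 244.0]] 0.16255759445534856
side cover [ 178  211  130   62 7140] [[630.0, 7.0], [854.0, -7.0], [869.0, 233.0], [645.0, 247.0]] 0.1620868901646254
cover corners [[0.859, 0.229, 0.162], [0.839, 0.002, 0.162], [0.638, 0.001, 0.162], [0.645, 0.238, 0.162]]
bar ends [[0.57, 0.204, 0.025], [0.563, 0.047, 0.025]]
handle n 469
handle top 179 [ 0.46342682 -0.09958333  0.08415037] [[449.0, -91.0], [450.0, -113.0], [481.0, -110.0], [479.0, -89.0]]
shank 322 [[449.0, -93.0], [451.0, -115.0], [626.0, -97.0], [624.0, -75.0]]
foot 586 [[428.0, -76.0], [434.0, -133.0], [677.0, -109.0], [671.0, -52.0]]
top pink 1116 [[0.679, 0.034, 0.013], [0.692, 0.149, 0.058], [0.751, 0.211, 0.078]]
side pink 3107 [[0.691, 0.034, 0.013], [0.764, 0.201, 0.046], [0.818, 0.217, 0.078]]
```

View pics/top_crop.png

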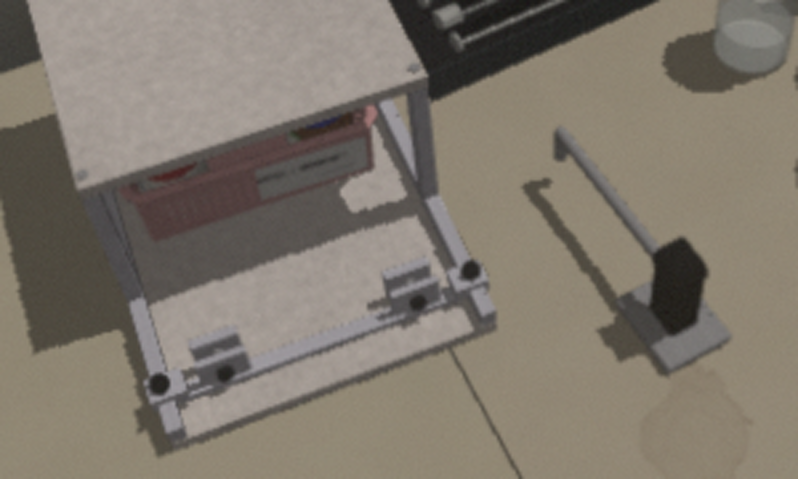

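The crop shows the two pads at about (215,350) and (405,285), with the shank running from (680,265) to (560,140). The tray sits behind the bar, well inside the mouth. Next I'll fit the tray front and the bar.

```bash
cat >> h.py <<'E'
def pose():
    s=arm.observe(); r=R.from_rotvec(s['ee_rot']).as_matrix()
    return s,np.array(s['position']),r
def go(x,y,z,yawdeg):
    "tool-axis shift (translation first, in present axes) and turn to reach tool-down pose"
    s,p,r=pose(); c,sn=np.cos(np.radians(yawdeg)),np.sin(np.radians(yawdeg))
    g=np.array([[c,sn,0],[sn,-c,0],[0,0,-1.]])
    print('t',round(s['clock'],2),'pos',p.round(4),'yaw',round(np.degrees(np.arctan2(r[1,0],r[0,0])),2),'F',np.round(s['force'],2),'w',round(s['width']*.0918,4),'gf',round(s['gripper_force'],1))
    print('shift',(r.T@(np.array([x,y,z])-p)).round(4),'turn',R.from_matrix(r.T@g).as_rotvec().round(4))
E
python3 - <<'E'
from h import *
D=np.load('pics/top0.npz');P=D['P'];hsv=cv2.cvtColor(D['pix'],cv2.COLOR_RGB2HSV)
o=np.array([.6365,.1259,0]);a=np.radians(-3.4);B=np.array([[np.cos(a),np.sin(a),0],[-np.sin(a),np.cos(a),0],[0,0,1]])
Q=(P-o)@B.T
pk=((hsv[...,0]>165)|(hsv[...,0]<8))&(hsv[...,1]>45)
m=pk&(Q[...,2]>.025)&(Q[...,2]<.066)&(abs(Q[...,1])<.12)&(Q[...,0]<.09)&(Q[...,0]>0)
q=Q[m]; 
for _ in range(4):
    A=np.c_[q[:,1],np.ones(len(q))]; k=np.linalg.lstsq(A,q[:,0],rcond=None)[0]; r=q[:,0]-A@k; q=q[abs(r)<2*r.std()+.001]
print('tray front bay x = %.4f + %.4f*y'%(k[1],k[0]),len(q),r.std(),'y range',np.percentile(q[:,1],[1,99]))
# rim of the tray: points z>.066
m2=pk&(Q[...,2]>.06)&(Q[...,2]<.085)&(abs(Q[...,1])<.12)&(Q[...,0]<.12);q2=Q[m2];print('rim',len(q2),np.percentile(q2,[1,50,99],axis=0).round(4).tolist())
# apron things above deck
ap=(Q[...,0]>-.115)&(Q[...,0]<-.01)&(abs(Q[...,1])<.1)
pd=ap&(Q[...,2]>.036)&(Q[...,2]<.055)
for s in (1,-1):
    t=Q[pd&(Q[...,1]*s>0)];print('pad',s,len(t),np.percentile(t,[3,50,97],axis=0).round(4).tolist())
t=Q[ap&(abs(Q[...,1])<.045)&(Q[...,2]>.0165)&(Q[...,2]<.024)];k=np.polyfit(t[:,1],t[:,0],1);print('strip',len(t),k,np.percentile(t,[3,50,97],axis=0).round(4).tolist())
dk=Q[ap&(abs(Q[...,1])<.08)&(Q[...,2]<.015)];print('deck z',np.median(dk[:,2]))
go(.4645,-.1005,.245,5.5)
E
```

```text
tray front bay x = 0.0531 + 0.0007*y 550 0.0013537807997267663 y range [-0.08445502  0.08791973]
rim 607 [[0.0446, -0.0928, 0.0602], [0.051, 0.0168, 0.0748], [0.0724, 0.0943, 0.0792]]
pad 1 252 [[-0.0851, 0.0526, 0.0364], [-0.0685, 0.068, 0.0448], [-0.0602, 0.084, 0.0489]]
pad -1 229 [[-0.0864, -0.0875, 0.0364], [-0.0757, -0.0708, 0.0438], [-0.0593, -0.0552, 0.0482]]
strip 290 [ 0.02102514 -0.07881213] [[-0.0851, -0.0418, 0.0174], [-0.0791, 0.0026, 0.0202], [-0.0721, 0.0423, 0.023]]
deck z 0.011859817012440321
t 0.2 pos [ 0.2614 -0.5674  0.2452] yaw 24.73 F [-0.17 -0.59 -0.67] w 0.0916 gf 0.0
shift [ 0.3798 -0.3391  0.0005] turn [-9.000e-04  3.000e-04  3.357e-01]
```

Emit:
arm_command --targets '[[[0.038,-0.034,0,0,0,0],[0.038,-0.034,0,0,0,0],[0.038,-0.034,0,0,0,0],[0.038,-0.034,0,0,0,0],[0.038,-0.034,0,0,0,0],[0.038,-0.034,0,0,0,0],[0.038,-0.034,0,0,0,0],[0.038,-0.034,0,0,0,0],[0.038,-0.034,0,0,0,0],[0.038,-0.034,0,0,0,0]]]' --jaw 0.08

```text
clock: 1.45
position: [0.4648, -0.0983, 0.2458]
ee_rot: [3.068, 0.673, 0.0]
force: [0.7, -0.7, 1.1]
width: 0.87
gripper_force: 0.0
```

Emit:
arm_command --targets '[[[0,0,0,0,0,0.112],[0,0,0,0,0,0.112],[0,0,0,0,0,0.112],[0,0,0,0,0,0],[0,0,0,0,0,0]]]'

```text
clock: 2.08
position: [0.4643, -0.0998, 0.2457]
ee_rot: [3.138, 0.154, -0.0]
force: [0.1, -0.0, -0.9]
width: 0.871
gripper_force: 0.0
```

```bash
python3 - <<'E'
from h import *
go(.4645,-.1005,.245,5.5)
im=cam('wrist');save(im,'w1.png');P=cloud(im);np.savez('pics/w1.npz',P=P,pix=im['pixels'])
z=P[...,2];m=(z>.075)&(z<.095)&(P[...,0]<.52)&(P[...,0]>.4)&(abs(P[...,1]+.1)<.06)
q=P[m];print(len(q))
if len(q)>20:print(cv2.minAreaRect((q[:,:2]*1000).astype(np.float32)),np.median(q,0))
E
```

```text
t 2.08 pos [ 0.4643 -0.0998  0.2457] yaw 5.63 F [ 0.15 -0.01 -0.86] w 0.0799 gf 0.0
shift [0.0001 0.0007 0.0007] turn [0.     0.0001 0.0022]
1294
((466.384033203125, -101.89891052246094), (31.009708404541016, 24.92072868347168), 3.788158416748047) [ 0.46785074 -0.10171931  0.08362853]
```

View pics/w1.png

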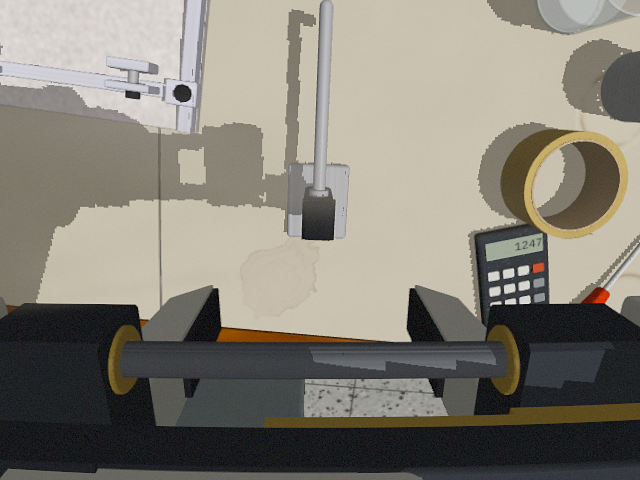

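The wrist view shows the handle top at about (318,212), the shank rising to (327,5), the foot spanning 288–348, and the tape roll well clear to the right.

```bash
python3 - <<'E'
from h import *
P=np.load('pics/w1.npz')['P'];z=P[...,2]
m=(z>.048)&(z<.066)&(P[...,0]<.63)&(P[...,0]>.49)&(abs(P[...,1]+.09)<.03)
q=P[m];k=np.polyfit(q[:,0],q[:,1],1);print('shank',len(q),np.degrees(np.arctan(k[0])),'y at .4655',np.polyval(k,.4655),q[:,0].max())
f=P[(z>.006)&(z<.014)&(abs(P[...,0]-.465)<.06)&(abs(P[...,1]+.1)<.05)];print('foot',len(f),cv2.minAreaRect((f[:,:2]*1000).astype(np.float32)))
go(.4655,-.1013,.057,4.7)
E
```

```text
shank 2428 3.4146658186711143 y at .4655 -0.10174808179703715 0.6246684378028273
foot 2496 ((466.2959899902344, -101.85972595214844), (70.13006591796875, 55.84737777709961), 3.503516435623169)
t 2.12 pos [ 0.4644 -0.0999  0.2457] yaw 5.6 F [ 0.21  0.   -0.43] w 0.0796 gf 0.0
shift [0.001  0.0015 0.1887] turn [0.     0.     0.0157]
```

Emit:
arm_command --targets '[[[0.0014,0.002,0,0,0,0.035],[0,0,0.035,0,0,0],[0,0,0.04,0,0,0],[0,0,0.04,0,0,0],[0,0,0.04,0,0,0],[0,0,0.025,0,0,0],[0,0,0.009,0,0,0],[0,0,0,0,0,0]]]' --jaw 0.06

```text
clock: 3.12
position: [0.4661, -0.1018, 0.0567]
ee_rot: [-3.14, -0.095, 0.001]
force: [-0.2, 0.5, 0.3]
width: 0.653
gripper_force: 0.0
```

Emit:
arm_command --targets '[[[0,0,0,0,0,0],[0,0,0,0,0,0],[0,0,0,0,0,0],[0,0,0,0,0,0],[0,0,0,0,0,0],[0,0,0,0,0,0]]]' --jaw 0.015 --newtons 45

```text
clock: 3.88
position: [0.4661, -0.1019, 0.0569]
ee_rot: [3.14, 0.095, 0.0]
force: [-0.8, -0.8, 5.1]
width: 0.265
gripper_force: 45.0
```

```bash
python3 - <<'E'
from h import *
go(.452,.13,.1,-3.4)
E
```

```text
t 3.88 pos [ 0.4661 -0.1019  0.0569] yaw 3.46 F [-0.84 -0.79  5.06] w 0.0243 gf 45.0
shift [-1.000e-04 -2.323e-01 -4.310e-02] turn [ 0.0003 -0.0003  0.1198]
```

Emit:
arm_command --targets '[[[0,0,-0.012,0,0,0],[0,0,-0.025,0,0,0],[0,0,-0.025,0,0,0],[0,0,-0.013,0,0,0],[0,0,0,0,0,0.06],[0,0,0,0,0,0.06],[0,0,0,0,0,0],[0,0,0,0,0,0]]]'

```text
clock: 4.88
position: [0.4658, -0.1016, 0.1316]
ee_rot: [3.14, -0.091, -0.001]
force: [0.8, -1.2, -2.3]
width: 0.256
gripper_force: 45.0
```

Emit:
arm_command --targets '[[[-0.0022,-0.012,0,0,0,0],[-0.0044,-0.0237,0,0,0,0],[-0.0055,-0.03,0,0,0,0],[-0.0055,-0.03,0,0,0,0],[-0.0055,-0.03,0,0,0,0],[-0.0055,-0.03,0,0,0,0],[-0.0055,-0.03,0,0,0,0],[-0.005,-0.028,0,0,0,0],[-0.0031,-0.017,0,0,0,0],[-0.0012,-0.007,0,0,0,0]]]'

```text
clock: 6.12
position: [0.4361, 0.1398, 0.1317]
ee_rot: [-3.14, 0.089, 0.0]
force: [-0.4, -0.6, -1.2]
width: 0.254
gripper_force: 45.0
```

```bash
python3 - <<'E'
from h import *
go(.4369,.1378,.127,-3.4)
im=cam('wrist');save(im,'w2.png');np.savez('pics/w2.npz',P=cloud(im),pix=im['pixels'])
E
```

```text
t 6.12 pos [0.4361 0.1398 0.1317] yaw -3.24 F [-0.39 -0.56 -1.22] w 0.0233 gf 45.0
shift [0.0009 0.002  0.0047] turn [-0.0004  0.0002  0.0028]
```

View pics/w2.png

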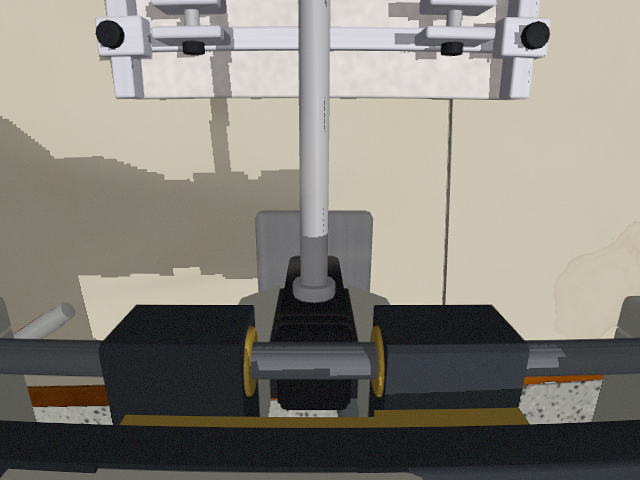

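The wrist view shows the hook held square. The shank is at column 314, the apron's front edge is level at row 98, and the bar's knobs are at (110,35) and (536,35).

```bash
python3 - <<'E'
from h import *
P=np.load('pics/w2.npz')['P'];s,p,r=pose()
Q=(P-p)@r*[1,-1,-1]  # forward, left, up from TCP
z=P[...,2]
m=(z>.1)&(z<.15)&(Q[...,0]>.04)&(abs(Q[...,1])<.03)&(Q[...,0]<.17);q=Q[m]
print('shank n',len(q),'yaw',np.polyfit(q[:,0],q[:,1],1),'xmax',q[:,0].max())
top=[(a,np.percentile(q[abs(q[:,0]-a)<.005][:,2],95)) for a in (.05,.08,.11) if (abs(q[:,0]-a)<.005).sum()>5];print('ztop',top)
# apron edges: deck/rails z .008-.032
m=(z>.02)&(z<.032)&(Q[...,0]>.085)&(Q[...,0]<.12)&(abs(Q[...,1])<.15);q=Q[m];print('rails left/right',[(np.percentile(q[q[:,1]*sg>.09][:,1],[2,98]).round(4)) for sg in (1,-1)])
m=(z>.008)&(z<.016)&(abs(Q[...,1])<.09)&(Q[...,0]>.05)&(Q[...,0]<.2);q=Q[m]
e=[(c,q[abs(q[:,1]-c)<.006][:,0].min().round(4)) for c in (-.08,-.06,-.04,.04,.06,.08)];print('apron front edge',e)
m=(z>.0165)&(z<.024)&(abs(Q[...,1])<.05)&(abs(Q[...,1])>.012)&(Q[...,0]>.1)&(Q[...,0]<.2);q=Q[m];print('strip',len(q),np.polyfit(q[:,1],q[:,0],1))
E
```

```text
shank n 6989 yaw [8.63719502e-05 7.70265105e-04] xmax 0.11335318184323076
ztop [(0.05, np.float64(0.002526409894960979)), (0.08, np.float64(0.002628386806942094)), (0.11, np.float64(0.0025707189213892293))]
rails left/right [array([0.0929, 0.1149]), array([-0.1226, -0.1007])]
apron front edge [(-0.08, np.float64(0.0893)), (-0.06, np.float64(0.0895)), (-0.04, np.float64(0.0893)), (0.04, np.float64(0.0894)), (0.06, np.float64(0.0895)), (0.08, np.float64(0.0897))]
strip 3030 [0.00028215 0.1210591 ]
```

Emit:
arm_command --targets '[[[0.006,0.003,0.005,0,0,0],[0.014,0,0,0,0,0],[0.02,0,0,0,0,0],[0.022,0,0,0,0,0],[0.022,0,0,0,0,0],[0.02,0,0,0,0,0],[0.012,0,0,0,0,0],[0.005,0,0,0,0,0],[0,0,0,0,0,0],[0,0,0,0,0,0]]]'

```text
clock: 7.42
position: [0.5567, 0.1281, 0.1267]
ee_rot: [3.14, -0.093, -0.001]
force: [-0.8, 0.4, -2.8]
width: 0.258
gripper_force: 45.0
```

```bash
python3 - <<'E'
from h import *
go(.554,.13,.089,-3.24)
im=cam('side')
c=np.hstack([cv2.resize(im['pixels'][200:350,170:400],None,fx=3,fy=3,interpolation=cv2.INTER_CUBIC)])
cv2.imwrite('pics/s2.png',c[:,:,::-1])
E
```

```text
t 7.42 pos [0.5567 0.1281 0.1267] yaw -3.37 F [-0.81  0.44 -2.81] w 0.0237 gf 45.0
shift [-0.0028 -0.0018  0.0377] turn [ 0.0002  0.0006 -0.0024]
```

View pics/s2.png

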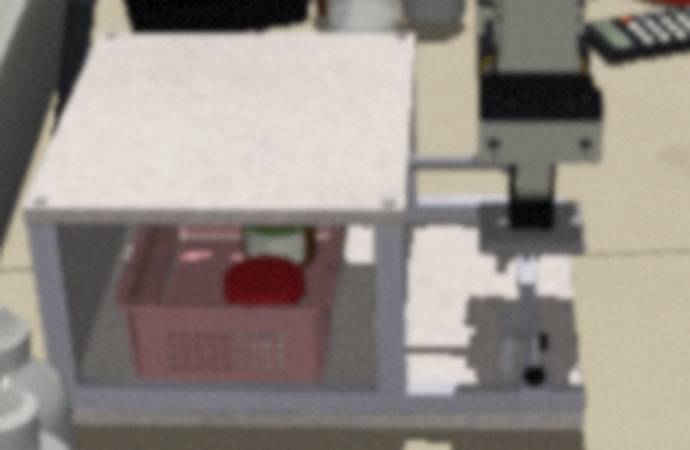

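The side view shows the tray with the red lid at crop (262,283). A green-topped white object is beyond it at (278,240), and the tip is hidden by the cover. I'll check where the green object sits relative to the tip before lowering.

```bash
python3 - <<'E'
from h import *
s,p,r=pose()
D=np.load('pics/side0.npz');P=D['P'];hsv=cv2.cvtColor(D['pix'],cv2.COLOR_RGB2HSV)
Q=(P-p)@r*[1,-1,-1];h,sa=hsv[...,0],hsv[...,1]
box=np.zeros((480,640),bool);box[265:330,205:300]=1
for n,m in (('green',(h>35)&(h<85)&(sa>60)),('red',((h<6)|(h>174))&(sa>150)),('white',(sa<45)&(hsv[...,2]>90)&(Q[...,0]>.145)&(P[...,2]>.03))):
    q=Q[box&m&(P[...,2]<.14)];z=P[box&m&(P[...,2]<.14)][:,2];print(n,len(q),np.percentile(q,[3,50,97],axis=0).round(3).tolist() if len(q) else '',np.percentile(z,[3,97]) if len(q) else '')
D=np.load('pics/top0.npz');P=D['P'];hsv=cv2.cvtColor(D['pix'],cv2.COLOR_RGB2HSV);Q=(P-p)@r*[1,-1,-1]
b=np.zeros((480,640),bool);b[225:280,150:270]=1
for n,m in (('red',((hsv[...,0]<6)|(hsv[...,0]>174))&(hsv[...,1]>150)),('blue',(hsv[...,0]>100)&(hsv[...,0]<135)&(hsv[...,1]>110))):
    q=Q[b&m];print('top',n,len(q),np.percentile(q,[3,50,97],axis=0).round(3).tolist() if len(q) else '')
m=b&(P[...,2]>.06)&(P[...,2]<.085)&((hsv[...,0]>165)|(hsv[...,0]<8))&(hsv[...,1]>45);q=Q[m]
print('rim by y',[(c,np.percentile(q[abs(q[:,1]-c)<.01][:,0],[3,50,97]).round(4).tolist()) for c in (-.08,-.04,0,.04,.08) if (abs(q[:,1]-c)<.01).sum()>4], np.percentile(q[:,1],[1,99]))
E
```

```text
green 34 [[0.161, -0.034, -0.079], [0.176, -0.031, -0.076], [0.19, -0.027, -0.073]] [0.04746795 0.05374012]
red 340 [[0.151, 0.048, -0.058], [0.172, 0.071, -0.05], [0.195, 0.086, -0.048]] [0.06869583 0.07863447]
white 140 [[0.16, -0.036, -0.096], [0.176, -0.03, -0.087], [0.264, 0.114, -0.051]] [0.03023973 0.07592769]
top red 0 
top blue 0 
rim by y [(-0.08, [0.1251, 0.1316, 0.1504]), (-0.04, [0.1247, 0.1298, 0.1337]), (0, [0.1257, 0.1299, 0.1339]), (0.04, [0.1255, 0.1306, 0.1538]), (0.08, [0.1245, 0.1305, 0.1517])] [-0.09036635  0.09672666]
```

Emit:
arm_command --targets '[[[0,-0.002,0.006,0,0,0],[0,0,0.008,0,0,0],[0,0,0.004,0,0,0],[0,0,0,0,0,0]]]'

```text
clock: 7.98
position: [0.5571, 0.1298, 0.1081]
ee_rot: [3.14, -0.093, -0.002]
force: [-0.8, 0.1, -2.8]
width: 0.257
gripper_force: 45.0
```

Emit:
arm_command --targets '[[[0,0,0.003,0,0,0],[0,0,0.003,0,0,0],[0,0,0,0,0,0],[0,0,0,0,0,0]]]'

```text
clock: 8.48
position: [0.5575, 0.13, 0.1028]
ee_rot: [3.14, -0.093, 0.0]
force: [-0.4, 0.4, -2.5]
width: 0.261
gripper_force: 45.0
```

Emit:
arm_command --targets '[[[0,0,0.004,0,0,0],[0,0,0.006,0,0,0],[0,0,0.004,0,0,0],[0,0,0,0,0,0]]]'

```text
clock: 8.98
position: [0.5572, 0.1299, 0.0882]
ee_rot: [3.14, -0.093, -0.001]
force: [0.3, -0.4, -3.0]
width: 0.256
gripper_force: 45.0
```

Emit:
arm_command --targets '[[[-0.002,0,0,0,0,0],[-0.002,0,0,0,0,0],[-0.002,0,0,0,0,0],[0,0,0,0,0,0]]]'

```text
clock: 9.48
position: [0.5513, 0.1304, 0.0888]
ee_rot: [3.14, -0.093, 0.0]
force: [0.2, -0.7, -2.9]
width: 0.26
gripper_force: 45.0
```

Emit:
arm_command --targets '[[[-0.001,0,0,0,0,0],[-0.001,0,0,0,0,0],[-0.001,0,0,0,0,0],[0,0,0,0,0,0]]]'

```text
clock: 9.98
position: [0.5484, 0.1305, 0.0887]
ee_rot: [3.14, -0.093, -0.0]
force: [0.6, 1.0, -1.5]
width: 0.262
gripper_force: 45.0
```

Emit:
arm_command --targets '[[[-0.001,0,0,0,0,0],[-0.001,0,0,0,0,0],[0,0,0,0,0,0]]]'

```text
clock: 10.35
position: [0.5464, 0.1306, 0.0887]
ee_rot: [3.14, -0.093, -0.0]
force: [0.6, 0.3, -2.8]
width: 0.26
gripper_force: 45.0
```

Emit:
arm_command --targets '[[[-0.001,0,0,0,0,0],[-0.001,0,0,0,0,0],[0,0,0,0,0,0]]]'

```text
clock: 10.72
position: [0.5444, 0.1307, 0.0887]
ee_rot: [3.14, -0.093, -0.0]
force: [0.3, 0.0, -2.3]
width: 0.26
gripper_force: 45.0
```

Emit:
arm_command --targets '[[[-0.001,0,0,0,0,0],[-0.001,0,0,0,0,0],[0,0,0,0,0,0]]]'

```text
clock: 11.1
position: [0.5424, 0.1309, 0.0887]
ee_rot: [3.14, -0.093, -0.0]
force: [0.5, -0.3, -2.9]
width: 0.26
gripper_force: 45.0
```

Emit:
arm_command --targets '[[[-0.001,0,0,0,0,0],[-0.001,0,0,0,0,0],[-0.001,0,0,0,0,0],[0,0,0,0,0,0]]]'

```text
clock: 11.6
position: [0.5398, 0.131, 0.0888]
ee_rot: [-3.14, 0.093, -0.001]
force: [2.2, -0.3, -4.0]
width: 0.259
gripper_force: 45.0
```

```bash
cat >> h.py <<'E'
def pinkside():
    "tray motion seen from the side: near left side face, extent along bay x"
    im=cam('side');P=cloud(im);hsv=cv2.cvtColor(im['pixels'],cv2.COLOR_RGB2HSV)
    o=np.array([.635,.1246,0]);a=np.radians(-3.24);B=np.array([[np.cos(a),np.sin(a),0],[-np.sin(a),np.cos(a),0],[0,0,1]])
    Q=(P-o)@B.T
    m=((hsv[...,0]>165)|(hsv[...,0]<8))&(hsv[...,1]>45)&(Q[...,2]>.016)&(Q[...,2]<.09)&(abs(Q[...,1])<.115)&(Q[...,0]>-.1)&(Q[...,0]<.22)
    q=Q[m];w=q[(q[:,1]>.06)&(q[:,2]<.06)];e=np.percentile(w[:,0],[1,99]);uv=np.argwhere(m)
    print('side pink n',len(q),'left face bay x',e.round(4),'cols',np.percentile(uv[:,1],[1,99]));return im
E
python3 - <<'E'
from h import *
import h
im=pinkside()
D=np.load('pics/side0.npz')
class F: pass
_c,_cl=h.cam,h.cloud
h.cam=lambda n:{'pixels':D['pix']};h.cloud=lambda i:D['P'];pinkside()
h.cam,h.cloud=_c,_cl
t=cam('top');save(t,'t3.png');np.savez('pics/t3.npz',P=cloud(t),pix=t['pixels'])
s,p,r=pose();print(p,s['force'])
big=cv2.resize(t['pixels'][190:350,120:360],None,fx=3.2,fy=3.2,interpolation=cv2.INTER_CUBIC);cv2.imwrite('pics/t3c.png',big[:,:,::-1])
E
```

```text
side pink n 2576 left face bay x [0.0567 0.1775] cols [212. 282.]
side pink n 2599 left face bay x [0.0569 0.1781] cols [211. 281.]
[0.53976299 0.13103196 0.08878951] [ 2.61374199 -0.69697773 -3.25402764]
```

View pics/t3c.png

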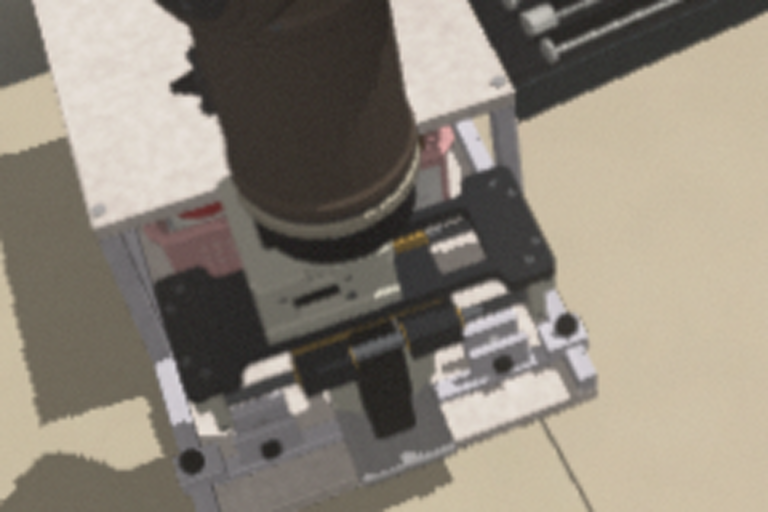

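The top view shows the hand over the apron, clear of the cover and pads. Fx is 2.4 N, so the hook has just caught the wall and the tray has not moved yet. I'll pull gently.

Emit:
arm_command --targets '[[[-0.001,0,0,0,0,0],[-0.001,0,0,0,0,0],[0,0,0,0,0,0]]]'

```text
clock: 12.08
position: [0.5375, 0.1312, 0.0888]
ee_rot: [3.14, -0.093, 0.0]
force: [2.2, -0.3, -2.4]
width: 0.257
gripper_force: 45.0
```

Emit:
arm_command --targets '[[[-0.001,0,0,0,0,0],[-0.001,0,0,0,0,0],[-0.001,0,0,0,0,0]]]'

```text
clock: 12.45
position: [0.5345, 0.1314, 0.0888]
ee_rot: [-3.14, 0.093, -0.0]
force: [3.2, -1.5, -2.9]
width: 0.26
gripper_force: 45.0
```

Emit:
arm_command --targets '[[[-0.001,0,0,0,0,0],[-0.001,0,0,0,0,0],[-0.001,0,0,0,0,0],[-0.001,0,0,0,0,0],[-0.001,0,0,0,0,0]]]'

```text
clock: 13.08
position: [0.5295, 0.1317, 0.0887]
ee_rot: [3.14, -0.093, 0.0]
force: [2.5, 0.2, -3.0]
width: 0.261
gripper_force: 45.0
```

```bash
python3 - <<'E'
from h import *
pinkside();go(.5,.13,.0887,-3.24)
E
```

```text
side pink n 2547 left face bay x [0.0462 0.1674] cols [217. 287.]
t 13.12 pos [0.5294 0.1316 0.0887] yaw -3.4 F [ 2.59 -0.56 -2.59] w 0.024 gf 45.0
shift [-0.0292  0.0034  0.    ] turn [ 0.      0.     -0.0027]
```

Emit:
arm_command --targets '[[[-0.002,0,0,0,0,0],[-0.004,0,0,0,0,0],[-0.005,0,0,0,0,0],[-0.005,0,0,0,0,0],[-0.005,0,0,0,0,0],[-0.005,0,0,0,0,0],[-0.005,0,0,0,0,0],[-0.005,0,0,0,0,0],[-0.003,0,0,0,0,0],[-0.001,0,0,0,0,0]]]'

```text
clock: 14.38
position: [0.4895, 0.134, 0.0888]
ee_rot: [3.14, -0.093, 0.0]
force: [1.9, 0.1, -2.2]
width: 0.256
gripper_force: 45.0
```

```bash
python3 - <<'E'
from h import *
pinkside();go(.45,.136,.0887,-3.24)
E
```

```text
side pink n 2293 left face bay x [0.0254 0.1283] cols [238. 309.]
t 14.43 pos [0.4894 0.134  0.0887] yaw -3.39 F [ 1.95 -0.25 -2.99] w 0.0236 gf 45.0
shift [-0.0394  0.0004  0.    ] turn [ 0.0001  0.0001 -0.0026]
```

Emit:
arm_command --targets '[[[-0.003,0,0,0,0,0],[-0.005,0,0,0,0,0],[-0.006,0,0,0,0,0],[-0.006,0,0,0,0,0],[-0.006,0,0,0,0,0],[-0.006,0,0,0,0,0],[-0.005,0,0,0,0,0],[-0.003,0,0,0,0,0],[-0.002,0,0,0,0,0],[0,0,0,0,0,0]]]'

```text
clock: 15.68
position: [0.4474, 0.1365, 0.0887]
ee_rot: [3.14, -0.093, -0.001]
force: [-0.1, 0.7, -1.8]
width: 0.257
gripper_force: 45.0
```

```bash
python3 - <<'E'
from h import *
pinkside();go(.4445,.137,.0887,-3.24)
im=cam('wrist');P=cloud(im);s,p,r=pose();Q=(P-p)@r*[1,-1,-1];hsv=cv2.cvtColor(im['pixels'],cv2.COLOR_RGB2HSV);save(im,'w4.png')
pk=((hsv[...,0]>165)|(hsv[...,0]<8))&(hsv[...,1]>45)&(P[...,2]>.03)&(P[...,2]<.085)&(Q[...,0]>.08)
print('pink',pk.sum(),[(c,np.percentile(Q[pk&(abs(Q[...,1]-c)<.008)][:,0],[1,10]).round(4).tolist()) for c in (-.08,-.06,-.03,.03,.06,.08) if (pk&(abs(Q[...,1]-c)<.008)).sum()>10])
for sg in(1,-1):
    m=(P[...,2]>.04)&(P[...,2]<.052)&(Q[...,1]*sg>.05)&(Q[...,1]*sg<.095)&(Q[...,0]>.05)&(Q[...,0]<.16)&(hsv[...,1]<40)
    q=Q[m];print('pad',sg,len(q),np.percentile(q[:,0],[1,50,90,99]).round(4) if len(q) else'')
E
```

```text
side pink n 2244 left face bay x [-0.0334  0.086 ] cols [260. 329.]
t 15.72 pos [0.4475 0.1365 0.0887] yaw -3.4 F [ 1.35  0.1  -1.17] w 0.024 gf 45.0
shift [-0.003  -0.0004 -0.    ] turn [ 0.0002  0.0004 -0.0027]
pink 27 []
pad 1 2287 [0.1057 0.1104 0.1237 0.1248]
pad -1 2340 [0.1059 0.1106 0.1238 0.1249]
```

View pics/w4.png

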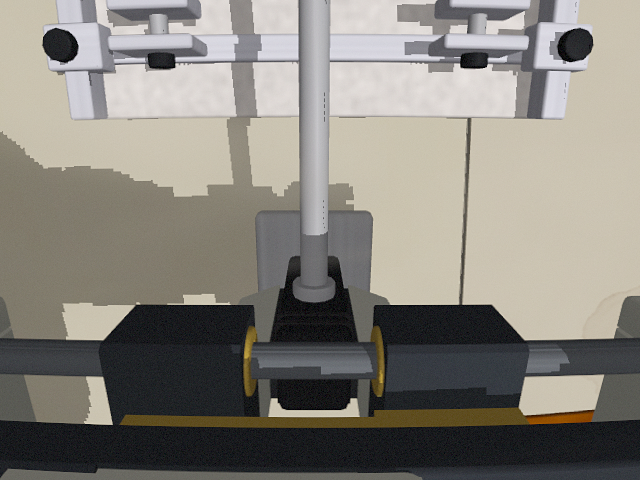

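The wrist view shows both pad plates at the top edge, near (150,5) and (485,5). The bar is level and the tray rim is just out of view. The side view puts about 15–25 mm of travel remaining, so I'll continue slowly.

Emit:
arm_command --targets '[[[-0.001,0,0,0,0,0],[-0.002,0,0,0,0,0],[-0.002,0,0,0,0,0],[-0.002,0,0,0,0,0],[-0.001,0,0,0,0,0]]]'

```text
clock: 16.4
position: [0.4395, 0.137, 0.0887]
ee_rot: [3.14, -0.093, -0.0]
force: [3.3, 0.1, -3.6]
width: 0.262
gripper_force: 45.0
```

Emit:
arm_command --targets '[[[-0.0005,0,0,0,0,0],[-0.0005,0,0,0,0,0],[-0.0005,0,0,0,0,0]]]'

```text
clock: 16.77
position: [0.4382, 0.1371, 0.0887]
ee_rot: [-3.14, 0.093, -0.0]
force: [1.5, -0.2, -3.7]
width: 0.259
gripper_force: 45.0
```

Emit:
arm_command --targets '[[[-0.0005,0,0,0,0,0],[-0.0005,0,0,0,0,0],[-0.0005,0,0,0,0,0]]]'

```text
clock: 17.15
position: [0.4367, 0.1372, 0.0887]
ee_rot: [3.14, -0.093, 0.0]
force: [2.7, -0.1, -2.1]
width: 0.261
gripper_force: 45.0
```

Emit:
arm_command --targets '[[[-0.0005,0,0,0,0,0],[-0.0005,0,0,0,0,0]]]'

```text
clock: 17.4
position: [0.4357, 0.1372, 0.0887]
ee_rot: [3.14, -0.093, -0.0]
force: [1.7, 0.4, -3.0]
width: 0.26
gripper_force: 45.0
```

Emit:
arm_command --targets '[[[-0.0005,0,0,0,0,0],[-0.0005,0,0,0,0,0],[-0.0005,0,0,0,0,0]]]'

```text
clock: 17.77
position: [0.4342, 0.1373, 0.0887]
ee_rot: [3.14, -0.093, -0.0]
force: [2.0, 0.6, -3.5]
width: 0.261
gripper_force: 45.0
```

Emit:
arm_command --targets '[[[-0.0005,0,0,0,0,0],[-0.0005,0,0,0,0,0],[-0.0005,0,0,0,0,0]]]'

```text
clock: 18.15
position: [0.4327, 0.1374, 0.0887]
ee_rot: [3.14, -0.093, -0.0]
force: [2.4, -1.3, -3.7]
width: 0.261
gripper_force: 45.0
```

Emit:
arm_command --targets '[[[-0.0005,0,0,0,0,0],[-0.0005,0,0,0,0,0],[-0.0005,0,0,0,0,0]]]'

```text
clock: 18.52
position: [0.4312, 0.1375, 0.0887]
ee_rot: [3.14, -0.093, 0.0]
force: [1.4, -0.5, -3.2]
width: 0.258
gripper_force: 45.0
```

Emit:
arm_command --targets '[[[-0.0005,0,0,0,0,0],[-0.0005,0,0,0,0,0],[-0.0005,0,0,0,0,0]]]'

```text
clock: 18.9
position: [0.4297, 0.1376, 0.0887]
ee_rot: [3.14, -0.093, 0.0]
force: [2.7, -0.2, -4.3]
width: 0.259
gripper_force: 45.0
```

```bash
python3 - <<'E'
from h import *
im=pinkside();go(.43,.137,.0887,-3.24)
t=cam('top')
a=cv2.resize(t['pixels'][240:350,160:320],(640,440),interpolation=cv2.INTER_CUBIC)
cv2.imwrite('pics/t5c.png',a[:,:,::-1])
E
```

```text
side pink n 2411 left face bay x [-0.0521  0.0685] cols [269. 338.]
t 18.95 pos [0.4297 0.1376 0.0887] yaw -3.4 F [ 2.3   0.91 -2.88] w 0.0238 gf 45.0
shift [0.0003 0.0005 0.    ] turn [ 0.     -0.0001 -0.0028]
```

View pics/t5c.png

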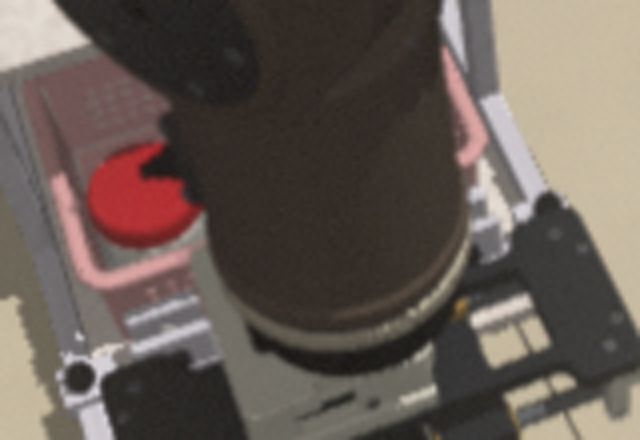

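The top crop shows the tray front at about (150,280), a few mm short of the left pad at (165,315). The tray looks square and the red jar upright.

Emit:
arm_command --targets '[[[-0.0005,0,0,0,0,0],[-0.0005,0,0,0,0,0],[-0.0005,0,0,0,0,0]]]'

```text
clock: 19.38
position: [0.4289, 0.1377, 0.0888]
ee_rot: [-3.14, 0.094, -0.002]
force: [7.1, -1.3, -7.1]
width: 0.258
gripper_force: 45.0
```

Emit:
arm_command --targets '[[[0,0,0,0,0,0]]]'

```text
clock: 19.5
position: [0.4289, 0.1377, 0.0888]
ee_rot: [-3.14, 0.094, -0.002]
force: [6.9, -0.1, -6.7]
width: 0.258
gripper_force: 45.0
```

```bash
python3 - <<'E'
from h import *
go(.43,.137,.0887,-3.24)
for _ in range(6):
    arm.get_image('side'); s=arm.observe(); print(s['clock'],s['force'].round(2),s['ft_torque'].round(3),s['position'].round(4))
E
```

```text
t 19.5 pos [0.4289 0.1377 0.0888] yaw -3.42 F [ 6.87 -0.13 -6.67] w 0.0237 gf 45.0
shift [0.0011 0.0006 0.0001] turn [-0.0004 -0.0012 -0.0031]
19.55 [ 6.79  0.14 -4.96] [-0.02  -0.85  -0.023] [0.429  0.1377 0.0888]
19.6 [ 5.81 -0.37 -5.9 ] [-0.013 -0.825  0.   ] [0.429  0.1377 0.0888]
19.65 [ 5.93 -0.51 -5.78] [ 0.006 -0.877 -0.005] [0.429  0.1377 0.0888]
19.7 [ 6.13  0.6  -6.06] [-0.012 -0.875 -0.03 ] [0.429  0.1377 0.0888]
19.75 [ 5.44 -0.13 -5.29] [-0.031 -0.856  0.014] [0.429  0.1377 0.0888]
19.8 [ 6.28 -1.73 -6.01] [-0.084 -0.882 -0.012] [0.4289 0.1377 0.0888]
```

Both pads have been met with a pull of about 6 N, but the tip is lifting the wall with about 3 N by friction. I'll lower slightly to remove that and bring the pull to 7 N.

Emit:
arm_command --targets '[[[0,0,0.0004,0,0,0],[0,0,0,0,0,0]]]'

```text
clock: 20.05
position: [0.4289, 0.1377, 0.0885]
ee_rot: [-3.14, 0.094, -0.002]
force: [5.5, -0.2, -3.1]
width: 0.258
gripper_force: 45.0
```

```bash
python3 - <<'E'
from h import *
F=[]
for _ in range(4):
    arm.get_image('side'); s=arm.observe(); F.append(np.r_[s['force'],s['ft_torque'][1],s['position']])
print(s['clock'],np.mean(F,0).round(4))
E
```

```text
20.25 [ 5.2961 -0.8576 -3.5665 -1.0307  0.4289  0.1377  0.0885]
```

Emit:
arm_command --targets '[[[-0.0002,0,0.0002,0,0,0],[0,0,0,0,0,0]]]'

```text
clock: 20.5
position: [0.4289, 0.1377, 0.0884]
ee_rot: [-3.14, 0.094, -0.003]
force: [5.8, -0.9, -3.1]
width: 0.261
gripper_force: 45.0
```

```bash
python3 - <<'E'
from h import *
F=[]
for _ in range(4):
    arm.get_image('side'); s=arm.observe(); F.append(np.r_[s['force'],s['ft_torque'][1],s['position']])
print(s['clock'],np.mean(F,0).round(4))
E
```

```text
20.7 [ 5.8415 -0.8328 -3.3238 -1.1343  0.4289  0.1378  0.0884]
```

Emit:
arm_command --targets '[[[-0.0002,0,0.0001,0,0,0],[-0.0002,0,0,0,0,0],[0,0,0,0,0,0]]]'

```text
clock: 21.08
position: [0.4289, 0.1378, 0.0884]
ee_rot: [-3.14, 0.094, -0.003]
force: [6.7, -1.9, -4.3]
width: 0.261
gripper_force: 45.0
```

```bash
python3 - <<'E'
from h import *
F=[]
for _ in range(6):
    arm.get_image('side'); s=arm.observe(); F.append(np.r_[s['force'],s['ft_torque'][1],s['position']])
print(s['clock'],np.mean(F,0).round(4),np.array(F)[:,0].round(1))
E
```

```text
21.375 [ 7.052  -0.6146 -3.8639 -1.3092  0.4289  0.1378  0.0884] [7.1 7.4 7.1 6.5 7.3 6.9]
```

Emit:
arm_command --targets '[[[0,0,0,0,0,0],[0,0,0,0,0,0],[0,0,0,0,0,0],[0,0,0,0,0,0],[0,0,0,0,0,0],[0,0,0,0,0,0],[0,0,0,0,0,0],[0,0,0,0,0,0]]]'

```text
clock: 22.38
position: [0.4289, 0.1378, 0.0884]
ee_rot: [-3.139, 0.094, -0.003]
force: [7.2, -1.9, -4.4]
width: 0.26
gripper_force: 45.0
```

```bash
python3 - <<'E'
from h import *
F=[]
pinkside()
for _ in range(2):
    arm.get_image('side'); s=arm.observe(); F.append(np.r_[s['force'],s['ft_torque'],s['position']])
print(s['clock'],np.mean(F,0).round(4))
E
```

```text
side pink n 2425 left face bay x [-0.0526  0.067 ] cols [270. 339.]
22.525 [ 6.4147 -0.6587 -3.9025 -0.1268 -1.3014 -0.0918  0.4289  0.1378  0.0884]
```

Held at about 7 N for well over half a second with no further motion. Now I'll unhook: forward, then up.

Emit:
arm_command --targets '[[[0.0007,0,0,0,0,0],[0.0008,0,0,0,0,0],[0.002,0,0,0,0,0],[0.003,0,0,0,0,0],[0,0,0,0,0,0]]]'

```text
clock: 23.15
position: [0.434, 0.1372, 0.0878]
ee_rot: [3.14, -0.093, -0.001]
force: [0.3, 0.6, -2.7]
width: 0.263
gripper_force: 45.0
```

Emit:
arm_command --targets '[[[0,0,-0.005,0,0,0],[0,0,-0.01,0,0,0],[0,0,-0.015,0,0,0],[0,0,-0.015,0,0,0],[0,0,-0.01,0,0,0],[0,0,0,0,0,0]]]'

```text
clock: 23.9
position: [0.4346, 0.1375, 0.1439]
ee_rot: [-3.14, 0.093, -0.003]
force: [-0.5, -0.0, -2.6]
width: 0.257
gripper_force: 45.0
```

```bash
python3 - <<'E'
from h import *
pinkside();go(.466,-.1018,.143,-3.24)
E
```

```text
side pink n 2430 left face bay x [-0.0526  0.067 ] cols [270. 339.]
t 23.95 pos [0.4342 0.1373 0.1433] yaw -3.4 F [ 1.29  0.32 -3.72] w 0.0236 gf 45.0
shift [4.590e-02 2.368e-01 2.000e-04] turn [-0.0002 -0.0007 -0.0029]
```

Emit:
arm_command --targets '[[[0,0.01,0,0,0,0],[0,0.022,0,0,0,0],[0,0.03,0,0,0,0],[0,0.032,0,0,0,0],[0,0.032,0,0,0,0],[0,0.032,0,0,0,0],[0,0.032,0,0,0,0],[0,0.026,0,0,0,0],[0.005,0.016,0,0,0,0],[0.012,0.005,0,0,0,0]]]'

```text
clock: 25.2
position: [0.4362, -0.1018, 0.1425]
ee_rot: [3.14, -0.097, -0.002]
force: [-0.6, -0.7, -2.3]
width: 0.262
gripper_force: 45.0
```

Emit:
arm_command --targets '[[[0.015,0,0,0,0,0],[0.01,0,0,0,0,0],[0.004,0,0,0,0,-0.06],[0,0,0,0,0,-0.06],[0,0,0,0,0,0],[0,0,0,0,0,0]]]'

```text
clock: 25.95
position: [0.4661, -0.1016, 0.1429]
ee_rot: [-3.14, -0.094, 0.0]
force: [1.1, -0.5, -2.5]
width: 0.261
gripper_force: 45.0
```

```bash
python3 - <<'E'
from h import *
go(.466,-.1018,.0572,3.5)
E
```

```text
t 25.95 pos [ 0.4661 -0.1016  0.1429] yaw 3.45 F [ 1.06 -0.47 -2.5 ] w 0.0239 gf 45.0
shift [-0.0001  0.0002  0.0857] turn [-0.0002  0.0002 -0.0009]
```

Emit:
arm_command --targets '[[[0,0,0.01,0,0,0],[0,0,0.022,0,0,0],[0,0,0.025,0,0,0],[0,0,0.018,0,0,0],[0,0,0.006,0,0,0],[0,0,0.002,0,0,0],[0,0,0.001,0,0,0],[0,0,0,0,0,0]]]'

```text
clock: 26.95
position: [0.4663, -0.1021, 0.0595]
ee_rot: [3.14, 0.095, 0.001]
force: [-0.7, 0.0, -2.7]
width: 0.259
gripper_force: 45.0
```

Emit:
arm_command --targets '[[[0,0,0.0005,0,0,0],[0,0,0.0005,0,0,0],[0,0,0,0,0,0]]]'

```text
clock: 27.32
position: [0.466, -0.102, 0.0581]
ee_rot: [3.14, 0.095, 0.0]
force: [0.5, 0.2, -1.7]
width: 0.258
gripper_force: 45.0
```

Emit:
arm_command --targets '[[[0,0,0.0005,0,0,0],[0,0,0.0005,0,0,0],[0,0,0,0,0,0]]]'

```text
clock: 27.7
position: [0.466, -0.102, 0.057]
ee_rot: [3.14, 0.095, -0.0]
force: [-0.3, -0.1, -2.9]
width: 0.259
gripper_force: 45.0
```

Emit:
arm_command --targets '[[[0,0,0.0004,0,0,0],[0,0,0.0004,0,0,0],[0,0,0,0,0,0]]]'

```text
clock: 28.08
position: [0.466, -0.102, 0.0569]
ee_rot: [3.14, 0.095, 0.0]
force: [-3.6, 1.2, 12.2]
width: 0.259
gripper_force: 45.0
```

Emit:
arm_command --targets '[[[0,0,-0.0004,0,0,0],[0,0,0,0,0,0]]]'

```text
clock: 28.32
position: [0.466, -0.102, 0.0569]
ee_rot: [3.14, 0.095, 0.0]
force: [-2.6, 0.2, 7.5]
width: 0.262
gripper_force: 45.0
```

Emit:
arm_command --targets '[[[0,0,0,0,0,0],[0,0,0,0,0,0],[0,0,0,0,0,0],[0,0,0,0,0,0],[0,0,0,0,0,0]]]' --jaw 0.06 --newtons 10

```text
clock: 28.95
position: [0.466, -0.102, 0.0566]
ee_rot: [3.14, 0.095, 0.0]
force: [-0.5, 0.0, 0.9]
width: 0.646
gripper_force: 0.0
```

Emit:
arm_command --targets '[[[0,0,-0.01,0,0,0],[0,0,-0.02,0,0,0],[0,0,-0.03,0,0,0],[0,0,-0.04,0,0,0],[0,0,-0.04,0,0,0],[0,0,-0.03,0,0,0],[0,0,-0.02,0,0,0],[0,0,0,0,0,0]]]'

```text
clock: 29.95
position: [0.4668, -0.1021, 0.2485]
ee_rot: [3.139, 0.095, 0.006]
force: [-0.4, -0.2, -0.5]
width: 0.65
gripper_force: 0.0
```

```bash
python3 - <<'E'
from h import *
go(.466,-.1018,.25,3.5);pinkside()
im=cam('wrist');P=cloud(im);z=P[...,2]
f=P[(z>.006)&(z<.014)&(abs(P[...,0]-.465)<.06)&(abs(P[...,1]+.1)<.05)];print('foot',len(f),cv2.minAreaRect((f[:,:2]*1000).astype(np.float32)))
m=(z>.048)&(z<.066)&(P[...,0]<.63)&(P[...,0]>.49)&(abs(P[...,1]+.09)<.03)
q=P[m];print('shank z',[np.percentile(q[abs(q[:,0]-a)<.006][:,2],50).round(4) for a in (.5,.55,.6)])
t=cam('top');a=cv2.resize(t['pixels'][180:360,120:420],None,fx=2.66,fy=2.66,interpolation=cv2.INTER_CUBIC);cv2.imwrite('pics/t9.png',a[:,:,::-1])
P=cloud(t);hsv=cv2.cvtColor(t['pixels'],cv2.COLOR_RGB2HSV)
o=np.array([.635,.1246,0]);an=np.radians(-3.24);B=np.array([[np.cos(an),np.sin(an),0],[-np.sin(an),np.cos(an),0],[0,0,1]]);Q=(P-o)@B.T
m=((hsv[...,0]>165)|(hsv[...,0]<8))&(hsv[...,1]>45)&(Q[...,2]>.064)&(Q[...,2]<.085)&(abs(Q[...,1])<.11)&(Q[...,0]<0)
q=Q[m];b=[(c,np.percentile(q[abs(q[:,1]-c)<.008][:,0],10).round(4)) for c in (-.07,-.045,-.02,0,.02,.045,.07) if (abs(q[:,1]-c)<.008).sum()>4];print('front rim',b)
E
```

```text
t 29.95 pos [ 0.4668 -0.1021  0.2485] yaw 3.48 F [-0.43 -0.17 -0.45] w 0.0597 gf 0.0
shift [-0.0007 -0.0003 -0.0015] turn [ 0.0008 -0.0036 -0.0004]
side pink n 2481 left face bay x [-0.0526  0.0671] cols [270. 339.]
foot 2476 ((466.19580078125, -100.87089538574219), (69.09394836425781, 55.91413116455078), 3.5521745681762695)
shank z [np.float64(0.0581), np.float64(0.0583), np.float64(0.058)]
front rim [(-0.07, np.float64(-0.0647)), (-0.045, np.float64(-0.0644)), (-0.02, np.float64(-0.0647)), (0, np.float64(-0.0637)), (0.02, np.float64(-0.0649)), (0.045, np.float64(-0.0602)), (0.07, np.float64(-0.06))]
```

View pics/t9.png

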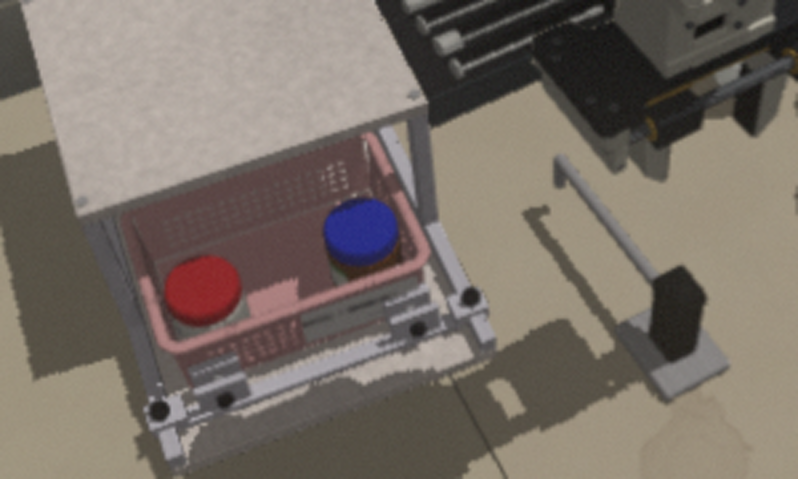

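The picture shows the tray up against both pads, both jars upright, and the hook standing on its foot to the right. I'll check squareness with a line fit of the rim.

```bash
python3 - <<'E'
from h import *
t=cam('top');hsv=cv2.cvtColor(t['pixels'],cv2.COLOR_RGB2HSV).astype(int)
o=np.array([.635,.1246,0]);an=np.radians(-3.24);B=np.array([[np.cos(an),np.sin(an),0],[-np.sin(an),np.cos(an),0],[0,0,1]])
v,u=np.mgrid[:480,:640]
pk=((hsv[...,0]>165)|(hsv[...,0]<10))&(hsv[...,1]>60)&(hsv[...,2]>130)   # bright rim only
Q=((plane(t,np.c_[u.ravel(),v.ravel()],.075)-o)@B.T).reshape(480,640,3)
for lo,hi in ((-.075,-.045),):
    m=pk&(Q[...,0]>lo)&(Q[...,0]<hi)&(abs(Q[...,1])<.075)
    q=Q[m]; c=np.array([(b,np.median(q[abs(q[:,1]-b)<.004][:,0])) for b in np.arange(-.07,.075,.01) if (abs(q[:,1]-b)<.004).sum()>2])
    print(len(q),c.round(4).tolist());print('slope',np.polyfit(c[:,0],c[:,1],1))
P=cloud(t);W=(P-o)@B.T
h2=hsv
for n,mm in (('front wall',((h2[...,0]>165)|(h2[...,0]<10))&(h2[...,1]>45)&(W[...,2]>.047)&(W[...,2]<.066)&(abs(W[...,1])<.09)&(W[...,0]<-.03)),
 ('pad backs/tops',(h2[...,1]<40)&(W[...,2]>.038)&(W[...,2]<.05)&(abs(abs(W[...,1])-.07)<.02)&(W[...,0]<-.05)&(W[...,0]>-.075))):
    q=W[mm];r=np.polyfit(q[:,1],q[:,0],1);print(n,len(q),r)
    for sg in(1,-1):
        w=q[q[:,1]*sg>.03];print('  ',sg,len(w),np.percentile(w[:,0],[5,50,95]).round(4))
# jar lids
for n,m in (('red',((hsv[...,0]<6)|(hsv[...,0]>174))&(hsv[...,1]>170)),('blue',(hsv[...,0]>105)&(hsv[...,0]<130)&(hsv[...,1]>150))):
    m=m&(abs(W[...,1])<.1)&(W[...,0]>-.08)&(W[...,0]<.05);q=W[m];print(n,len(q),np.median(q,0).round(4))
E
```

```text
384 [[-0.07, -0.0603], [-0.06, -0.0601], [-0.05, -0.0595], [-0.04, -0.06], [-0.03, -0.0603], [-0.02, -0.0594], [-0.01, -0.0592], [0.0, -0.0579], [0.01, -0.0549], [0.02, -0.0543], [0.03, -0.0547], [0.04, -0.06], [0.05, -0.06], [0.06, -0.0601], [0.07, -0.0599]]
slope [ 0.01152167 -0.05870372]
front wall 366 [-0.05643292 -0.0508731 ]
   1 199 [-0.058  -0.0563 -0.0378]
   -1 90 [-0.0584 -0.0396 -0.0316]
pad backs/tops 223 [ 0.00293178 -0.06292642]
   1 116 [-0.0668 -0.063  -0.0578]
   -1 107 [-0.0666 -0.0632 -0.0594]
red 483 [-0.0202  0.0594  0.0766]
blue 434 [-0.0173 -0.056   0.0763]
```

The rim is at -0.060 m on both sides, so the tray is square, and the jars are upright. Handing in.

```bash
python3 -c "
from cell import arm
print(arm.sign_off())"
```

```text
the job is handed in; nothing more can be done
None
```

I handed the job in at about 30 s on the robot's clock: the tray is square against both pads after about 1 s at 7 N, the jars are upright, and the hook is back on its foot to the right of the bay.

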